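# Snap the lid onto the pewter pill tub

## Robot

A 6-joint arm with a two-finger parallel gripper is mounted at the origin on the work surface. World frame = base frame: x ahead of the robot, y to its left, z up, the work surface at z = 0. Lengths are in m, angles in rad, forces in N, time in s.
With the tool pointing down it reaches from about 0.375 to 0.975 m from the base axis. Payload 3.8 kg.
Tool frame: the origin (TCP) lies at the very end of the fingers, on their centre line; the grasp point (between the pads) lies bot.hold_point_z behind it (bot.hold_point_z is the distance from the TCP to the grasp point, in m); z points along the fingers, y is the line along which they close (so a half turn about z gives the same grasp; the last joint's range is limited). The gripper opens to 85 mm and grips with 20 to 120 N. Pads are 22 mm wide; open, the fingers measure 114 mm over their backs; the gripper's body (76 mm by 85 mm) begins 54 mm behind the grasp point. The pads swing forward as they close: fully open they stand 13 mm farther back than shut.
Start: joints at [-1.189, 0.264, 1.604, -0, 1.274, -0.037], TCP at [0.274, -0.617, 0.231] pointing down, gripper open.
Joint ranges: [-2.63, 2.63], [-0.94, 2.18], [0.31, 2.57], [-1.31, 4.45], [0, 2.66], [-2.55, 2.55]. Speed limits (rad/s): [2.57, 2.57, 3.14, 3.14, 3.14, 3.14].

## Interface

Orientations are given as a rotation vector (axis times angle).
In Python, from workcell import bot gives the robot as it stands.
- The arm moves only by the tool creep_tool, called by a JSON object that holds its "op" and its "data", one argument or row to a line. Schema: {"type":"object","properties":{"moves":{"type":"array","items":{"type":"array","items":{"type":"array","items":{"type":"number"},"minItems":4,"maxItems":4},"minItems":1,"maxItems":5},"minItems":1,"maxItems":1},"aperture":{"type":"number"},"squeeze":{"type":"number"},"only":{"type":"string"},"quiet":{"type":"boolean"},"lines":{"type":"string"}},"required":["moves"],"additionalProperties":false}. moves is a list that holds a single list of rows (three levels of brackets), with 1 to 5 rows, each of 4 numbers: dx, dy, dz in shares of 0.75 m (1.0 is 0.75 m), then a turn about the tool's z in shares of 2 rad (1.0 is 2 rad); each row shifts and turns the commanded pose from where the row before left it, along the tool's axes as they then stand; what a row does not reach is not made up. A row lasts 1/8 s, in which the tool goes at most 0.0625 m and 0.188 rad, less where a joint would pass 70% of its speed; a pose out of reach is approached as far as the arm can. aperture is the opening from 0.0 (shut) to 1.0 (fully open), set as the call begins (left out keeps the last). The fingers move at their own pace and stop on an object; squeeze is the grip in N (left out, the last holds). Time passes only in rows, so rows that do not move let the fingers close. The tool returns the time, the measured TCP pose, the force, the opening and the grip force at its end. only (a regular expression) keeps the lines of the reply that match it, lines (a string "A,B") keeps lines A to B, and quiet returns only ok. No shift or turn number may pass 1 either way. Input that does not fit is refused with a message, and nothing moves.
- bot.read_state(): the state, without advancing time (a new reading comes with each control period).
- bot.read_camera(name): name is "scene" or "top" or "wrist"; returns the picture (384x512x3 uint8, red, green, blue); there is no depth.
- bot.camera_info(name): a dict with "intrinsics" (3x3 intrinsics, pixels), "extrinsics" (4x4, takes a point from camera to world coordinates). Camera axes: x right, y down, z forward; pixel columns grow to the right and rows downward; lengths in m; the calibration is good to about 2 mm. The wrist camera is an equidistant fisheye: a pixel r from the principal point sees the ray r / f radians off the axis. A picture is of the moment at which its call begins: read the wrist's pose just before it. camera_info takes no time and is no camera call; for the wrist camera it gives the pose at the moment of the call.
- bot.finish_job(): hands the job in; it is judged then, once.
The state is a dict: "time": time; "q": joint angles; "joint_vel": joint speeds; "joint_torque": joint torques, N m; "tool_pos": TCP position; "tcp_rot": TCP orientation; "wrist_force": force on the tool from outside, world axes, zero at the start; "torque": the same for the moment, N m; "width": opening from 0.0 (shut) to 1.0 (fully open); "grip_force": force on a finger pad.
Only numpy, scipy, OpenCV 4.12 (cv2) and the standard library are available. Lean on these libraries where they do the work, as an engineer would, in place of code of your own. Each camera call takes 0.05 s, during which the arm holds its last target. There are 200 camera calls.

## Task

The larger of the two open pewter pill tubs has lost its lid, which lies on the shelf beside it. Take the lid by its knob, set it plug-down into the larger tub and press it straight down until it snaps fully home with its flange resting on the rim, then let go. Keep that tub upright on the shelf, and leave the small tub and the glass magnifying dome where they are.

Things in the scene. Friction and masses are not known exactly. Their poses are not given: they have to be found in the camera images.
- lid: Loose round pewter stopper lid, 120 g, upright on its plug, z up. Origin: centre of the plug's flat underside. Heights above it: tapered plug, diameter 40 mm at 0 to 65 mm at 23-25; groove, diameter 56, up to 34; flange, diameter 82 (too wide to grip), 34-38; plain round knob to hold, diameter 24, 38-66. Yaw does not matter.
- tub: Larger loose open round pewter tub, 400 g: 78 mm across, 68 mm mouth, 50 high, z up. Origin: centre of underside. The lid fits it. Sprung balls 5.6 mm below the rim hold a loose lid 4-10 mm proud; a push of 5-10 N snaps it past them, then it stops hard on the rim. Home: flange on rim, lid origin 16 mm above tub origin. The plug self-centres: the tub slides to take up 8 mm error.
- small_tub: Bystander: a smaller loose open round pewter tub, 54 mm outer diameter, 46 mm mouth, 50 mm high, about 250 g. The lid does not fit it. Origin: centre of its underside. Must stay where it is.
- dome: Bystander: a heavy glass magnifying dome, a clear half-ball of 72 mm diameter on a brass ring of 80 mm diameter, 42 mm high in all, about 350 g. Origin: centre of its underside. Must stay where it is.

How it is judged:
On the way:
1. the robot presses the lid fully home in the larger tub (it is still in touch with the lid as the flange comes down on the rim) (z of lid in the frame of tub below 0.0185 m and horizontal distance between lid and tub below 0.01 m and angle between the z axis of lid and the z axis of tub, either way round below 0.087 rad and contact force between the fingers and lid above 0.3 N).
At the end, for the whole second after the job is handed in: Lid at most 18.5 mm above the larger tub's origin (16 = home), within 10 mm and 5 degrees of its axis; tub upright on the shelf within 10 degrees; both released and at rest; small tub and dome within 30 mm of their starts (z of lid in the frame of tub below 0.0185 m and horizontal distance between lid and tub below 0.01 m and angle between the z axis of lid and the z axis of tub, either way round below 0.087 rad and angle between tub's own z axis and vertical below 0.17 rad and height (world z) of tub below 0.01 m and linear speed of each of lid, tub below 0.02 m/s and distance of each of small_tub, dome from where it was at the start of the episode below 0.03 m); the robot touches nothing.
It fails at once if the small tub is moved more than 30 mm (distance of small_tub from where it was at the start of the episode above 0.03 m).
It fails at once if the glass dome is moved more than 30 mm (distance of dome from where it was at the start of the episode above 0.03 m).
It fails at once if the larger tub is tipped by more than 25 degrees (angle between tub's own z axis and vertical above 0.44 rad).
It also fails if it takes over 38 s, if anything falls off the work surface, if the arm or the gripper's body presses on something with over 40 N, if the wrist force passes 120 N, or if a joint passes its speed limit or range.

## Working session

There is one attempt and no reset: what is moved stays moved. The work goes in short steps, Python scripts to look and compute and a tool call to move; the robot and the scene stay as the last step left them, time stands still between calls to the robot, and variables do not carry over. Pictures are saved under pics/ and viewed, at most 10 in all, crops included, and the job is handed in when it is done.

```bash
mkdir -p pics
```

Run:
```python
from workcell import bot
import cv2
for n in("top","scene"):
    cv2.imwrite(f"pics/{n}0.png",cv2.cvtColor(bot.read_camera(n),cv2.COLOR_RGB2BGR))
    c=bot.camera_info(n);print(n,c["intrinsics"],c["extrinsics"])
s=bot.read_state();print(s,bot.hold_point_z)
```

```text
top [[437.50563081   0.         250.52578333]
 [  0.         437.50563081 188.6039194 ]
 [  0.           0.           1.        ]] [[ 0.02574332 -0.98180568  0.18813532  0.32062546]
 [-0.99936636 -0.02990304 -0.01930508  0.02286118]
 [ 0.02457966 -0.18751913 -0.98195337  0.83613906]
 [ 0.          0.          0.          1.        ]]
scene [[495.68510849   0.         251.92513555]
 [  0.         495.68510849 193.9878089 ]
 [  0.           0.           1.        ]] [[-0.16722788  0.83143603 -0.5298575   1.07009569]
 [ 0.98582003  0.1334243  -0.10176852  0.12460171]
 [-0.01391815 -0.53936267 -0.84195855  0.95154132]
 [ 0.          0.          0.          1.        ]]
{'time': 0.1, 'q': array([-1.18887321e+00,  2.64654722e-01,  1.60526187e+00, -3.05691070e-05,
        1.27372126e+00, -3.68968082e-02]), 'joint_vel': array([-5.46547556e-04, -1.05903191e-03, -2.36020030e-03,  7.33644261e-04,
        1.14595958e-03,  7.91782266e-05]), 'joint_torque': array([ 5.86460264e-04, -5.16706824e+01, -3.68590450e+01, -5.54731480e-05,
        6.27710469e-03, -1.32387635e-05]), 'tool_pos': array([ 0.27424865, -0.61603317,  0.23008891]), 'tcp_rot': array([-3.07099171e+00, -6.52679013e-01,  5.96306629e-04]), 'wrist_force': array([-0.28426468,  0.05088481, -0.06809754]), 'torque': array([ 0.06351622, -0.00757284,  0.01365649]), 'grip_force': 0.0, 'width': 1.0008286921038012} 0.0187
```

View pics/top0.png

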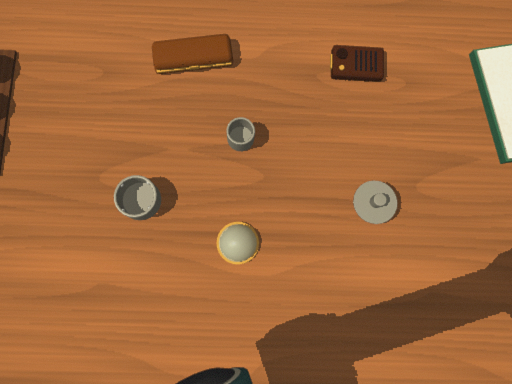

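View pics/scene0.png

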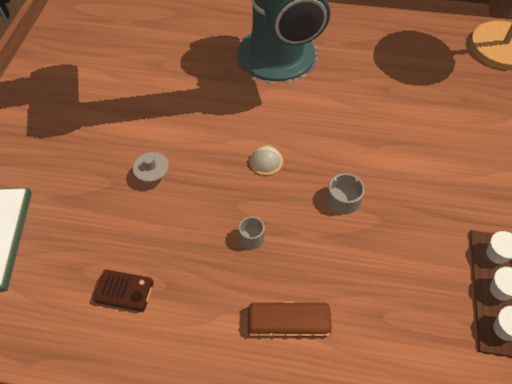

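The top view shows the lid flange at about (375,202) with its knob at (380,200), the tub at (137,197), the small tub at (241,133) and the dome at (238,243). The scene view shows the lid at (151,166), the tub at (346,190), the small tub at (252,232) and the dome at (266,160). I'll enlarge the lid and tub to read their edges.

Run:
```python
import cv2,numpy as np
t=cv2.imread("pics/top0.png");s=cv2.imread("pics/scene0.png")
f=lambda im,x,y:cv2.resize(im[y:y+70,x:x+70],(400,300) if 0 else (300,300),interpolation=cv2.INTER_CUBIC)
cv2.imwrite("pics/c.png",np.vstack([np.hstack([f(t,340,165),f(t,102,162)]),np.hstack([f(s,116,130),f(s,311,158)])]))
```

```text
(no output)
```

View pics/c.png

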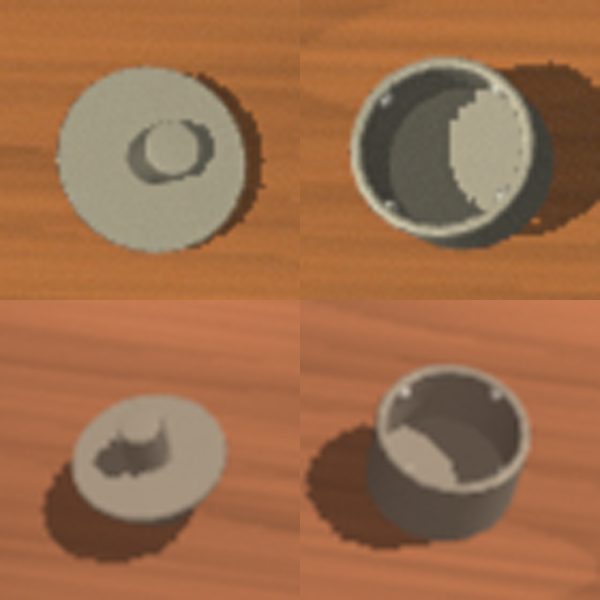

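The crops (scale 4.286) give these centres:

| Feature | Top view | Scene view |
|---|---|---|
| Flange | (375.0,201.9) | (150.5,166.6) |
| Knob top | (380.2,199.2) | – |
| Tub rim | (135.0,196.0) | (346.3,187.6) |

Create h.py:
```python
from workcell import bot
import numpy as np
from scipy.spatial.transform import Rotation as R
def pt(n,u,v,z):
    c=bot.camera_info(n);K=np.array(c["intrinsics"]);T=np.array(c["extrinsics"])
    d=T[:3,:3]@np.linalg.solve(K,[u,v,1]);o=T[:3,3];return o+d*(z-o[2])/d[2]
def delta(xyz,yaw=None):
    s=bot.read_state();M=R.from_rotvec(s["tcp_rot"]).as_matrix()
    return (M.T@(np.array(xyz)-s["tool_pos"])).round(4)
```

Run:
```python
from h import *
for l,n,u,v,z in[("flange","top",375,201.9,.038),("knob","top",380.2,199.2,.066),("flange","scene",150.5,166.6,.038),("tub","top",135,196,.05),("tub","scene",346.3,187.6,.05),("small","top",241,131,.05),("small","scene",252,225,.05),("dome","top",238,243,.015),("dome","scene",266,160,.015)]:print(l,n,pt(n,u,v,z).round(4))
for du in (0,):
  a=pt("top",353.5,201.9,.038);b=pt("top",397.2,201.9,.038);print("flange dia",np.linalg.norm(a-b))
M=R.from_rotvec(bot.read_state()["tcp_rot"]).as_matrix();print(M.round(3))
```

```text
flange top [ 0.4554 -0.225   0.038 ]
knob top [ 0.4559 -0.2259  0.066 ]
flange scene [ 0.4588 -0.2263  0.038 ]
tub top [0.4512 0.2164 0.05  ]
tub scene [0.454  0.2152 0.05  ]
small top [0.5807 0.0281 0.05  ]
small scene [0.5781 0.0286 0.05  ]
dome top [0.374  0.0274 0.015 ]
dome scene [0.3821 0.0282 0.015 ]
flange dia 0.08190246382994364
[[ 0.914  0.407 -0.001]
 [ 0.407 -0.914  0.002]
 [ 0.    -0.002 -1.   ]]
```

Units first: shifts go in shares of 0.75 m and turns go in shares of 2 rad. So 0.041 m is 0.0547, -0.035 m is -0.0467.

{"op": "creep_tool", "data": {
  "moves": [
    [[0.0547,-0.0467,0,0],[0.0547,-0.0467,0,0],[0.0547,-0.0467,0,0],[0.0547,-0.0467,0,0],[0.0547,-0.0467,0,0]]
  ],
  "aperture": 1.0
}}

```text
time: 0.72
tool_pos: [0.3909, -0.3716, 0.2308]
tcp_rot: [-3.073, -0.652, 0.0]
wrist_force: [0.0, -1.1, -0.1]
width: 0.997
grip_force: 0.0
```

{"op": "creep_tool", "data": {
  "moves": [
    [[0.0547,-0.0467,0.0267,0],[0.0547,-0.0467,0.0267,0],[0.0547,-0.0467,0.0267,0],[0,0,0,0]]
  ]
}}

```text
time: 1.23
tool_pos: [0.4596, -0.2234, 0.1687]
tcp_rot: [-3.067, -0.66, 0.005]
wrist_force: [-0.4, -0.6, 0.3]
width: 0.999
grip_force: 0.0
```

Run:
```python
from h import *
import cv2
print(delta([.457,-.2255,.041]))
cv2.imwrite("pics/w1.png",cv2.cvtColor(bot.read_camera("wrist"),cv2.COLOR_RGB2BGR))
c=bot.camera_info("wrist");K=c["intrinsics"];T=c["extrinsics"]
for z in(.038,.066):
    p=np.linalg.inv(T)@[.457,-.2255,z,1];r=np.hypot(p[0],p[1]);th=np.arctan2(r,p[2]);print(K[0][2]+K[0][0]*th*p[0]/r,K[1][2]+K[1][1]*th*p[1]/r)
```

```text
[-0.0029  0.0014  0.1277]
252.49987480213855 183.70529827198385
252.21893690149975 192.13536509193239
```

View pics/w1.png

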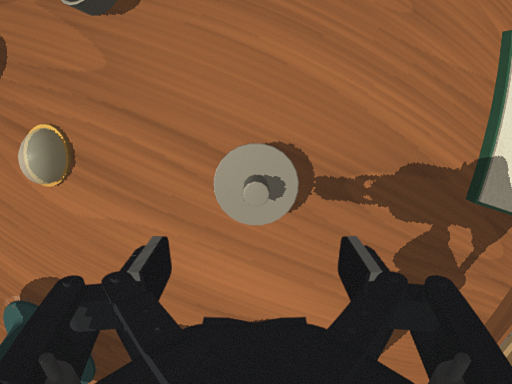

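The wrist view shows the flange centred at (256,184) and the knob at (256.5,193). That is 4 px (about 4 mm) from the prediction and on the centre line between the fingers, so I'll descend and grasp.

{"op": "creep_tool", "data": {
  "moves": [
    [[-0.0027,0,0.0467,0],[0,0,0.0467,0],[0,0,0.04,0],[0,0,0.0227,0],[0,0,0.0093,0]]
  ]
}}

```text
time: 1.9
tool_pos: [0.458, -0.229, 0.0467]
tcp_rot: [-3.073, -0.651, 0.001]
wrist_force: [0.6, -0.2, 0.2]
width: 0.999
grip_force: 0.0
```

{"op": "creep_tool", "data": {
  "moves": [
    [[0,0,0.0027,0],[0,0,0,0]]
  ]
}}

```text
time: 2.15
tool_pos: [0.4592, -0.2289, 0.0463]
tcp_rot: [3.072, 0.653, 0.002]
wrist_force: [0.1, 0.2, 0.3]
width: 0.999
grip_force: 0.0
```

{"op": "creep_tool", "data": {
  "moves": [
    [[0,0,0,0],[0,0,0,0],[0,0,0,0],[0,0,0,0],[0,0,0,0]]
  ],
  "aperture": 0.0,
  "squeeze": 70
}}

```text
time: 2.78
tool_pos: [0.459, -0.2285, 0.0458]
tcp_rot: [3.072, 0.653, 0.001]
wrist_force: [-0.4, -0.1, 3.1]
width: 0.253
grip_force: 68.8
```

In the tool's units: -0.03 m is -0.04, -0.02 m is -0.0267.

{"op": "creep_tool", "data": {
  "moves": [
    [[0,0,-0.0267,0],[0,0,-0.04,0],[0,0,-0.04,0],[0,0,-0.0267,0],[0,0,0,0]]
  ]
}}

```text
time: 3.4
tool_pos: [0.4595, -0.2289, 0.1467]
tcp_rot: [3.071, 0.653, 0.004]
wrist_force: [0.5, -0.2, -1.5]
width: 0.254
grip_force: 68.7
```

Run:
```python
from h import *
import cv2
s=bot.read_state();print(s["wrist_force"],s["width"],s["grip_force"],delta([.4525,.216,s["tool_pos"][2]]))
cv2.imwrite("pics/s2.png",cv2.resize(cv2.cvtColor(bot.read_camera("wrist"),cv2.COLOR_RGB2BGR),None,fx=1.5,fy=1.5))
```

```text
[ 0.45830822 -0.22630059 -1.4504571 ] 0.25397073113222507 68.73496055603027 [ 0.1745 -0.4093 -0.0007]
```

View pics/s2.png

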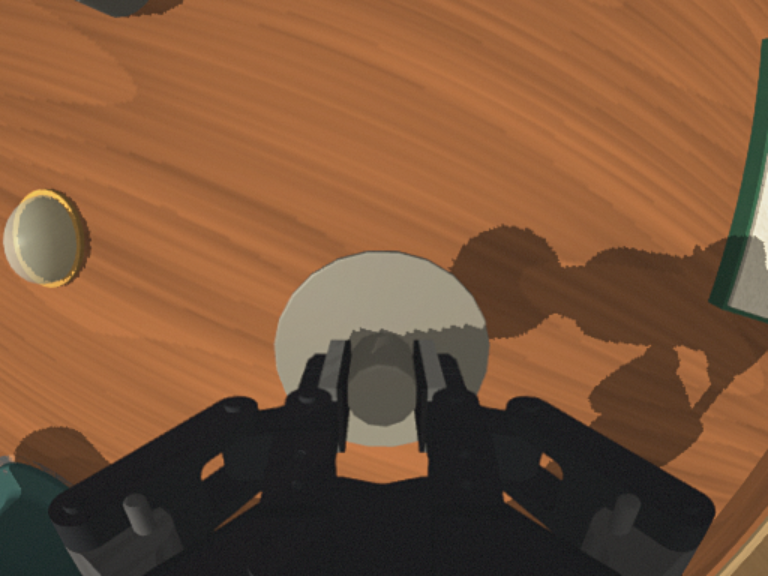

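The lid is held upright and centred (knob at (382,385), flange level) with its underside at about z 0.10, which clears everything. I'll carry it over.

In the tool's units: -0.047 m is -0.0627, -0.035 m is -0.0467.

{"op": "creep_tool", "data": {
  "moves": [
    [[0.02,-0.0467,0,0],[0.0267,-0.0627,0,0],[0.0267,-0.0627,0,0],[0.0267,-0.0627,0,0],[0.0267,-0.0627,0,0]]
  ]
}}

```text
time: 4.08
tool_pos: [0.4529, 0.0156, 0.1433]
tcp_rot: [-3.072, -0.652, 0.005]
wrist_force: [0.8, 0.2, -1.0]
width: 0.256
grip_force: 68.8
```

{"op": "creep_tool", "data": {
  "moves": [
    [[0.0267,-0.0627,0,0],[0.0267,-0.0627,0,0],[0.0267,-0.0627,0,0],[0.0193,-0.0453,0,0],[0.0067,-0.0151,0,0]]
  ]
}}

```text
time: 4.7
tool_pos: [0.45, 0.2179, 0.1434]
tcp_rot: [3.072, 0.657, -0.005]
wrist_force: [-0.2, 0.4, -2.0]
width: 0.25
grip_force: 68.9
```

{"op": "creep_tool", "data": {
  "moves": [
    [[0,0,0,0],[0,0,0,0]]
  ]
}}

```text
time: 4.95
tool_pos: [0.4511, 0.2153, 0.1446]
tcp_rot: [3.072, 0.652, -0.002]
wrist_force: [-0.1, 1.3, -1.5]
width: 0.255
grip_force: 68.9
```

Run:
```python
from h import *
import cv2
print(delta([.4525,.216,.146]))
a=bot.read_camera("top");b=bot.read_camera("scene")
f=lambda im,x,y:cv2.resize(im[y:y+120,x:x+120],(390,390),interpolation=cv2.INTER_CUBIC)
cv2.imwrite("pics/s3.png",cv2.cvtColor(np.hstack([f(a,70,130),f(b,290,110)]),cv2.COLOR_RGB2BGR))
```

```text
[ 0.0016 -0.     -0.0014]
```

View pics/s3.png

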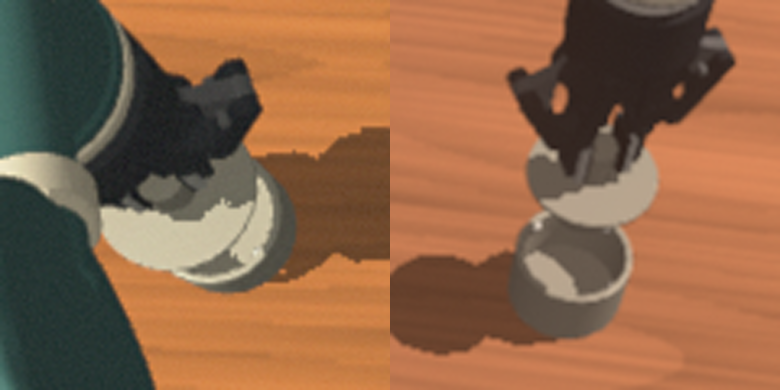

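The scene crop shows the flange at about (352,165) px, level and directly above the tub rim, and the top crop agrees. I'll lower the plug in, then press slowly while watching the force.

In the tool's units: 0.02 m is 0.0267, 0.015 m is 0.02.

{"op": "creep_tool", "data": {
  "moves": [
    [[0.002,0,0.02,0],[0,0,0.0267,0],[0,0,0.0173,0],[0,0,0.0107,0],[0,0,0,0]]
  ]
}}

```text
time: 5.68
tool_pos: [0.4523, 0.2169, 0.0885]
tcp_rot: [3.073, 0.653, -0.002]
wrist_force: [-0.7, -0.9, -0.7]
width: 0.25
grip_force: 68.9
```

{"op": "creep_tool", "data": {
  "moves": [
    [[0,0,0.0053,0],[0,0,0.0053,0],[0,0,0.004,0],[0,0,0.0027,0],[0,0,0,0]]
  ]
}}

```text
time: 6.3
tool_pos: [0.4527, 0.2172, 0.0761]
tcp_rot: [3.073, 0.653, -0.0]
wrist_force: [-1.1, 0.3, -1.4]
width: 0.252
grip_force: 68.9
```

In the tool's units: 0.002 m is 0.0027, 0.001 m is 0.0013.

{"op": "creep_tool", "data": {
  "moves": [
    [[0,0,0.0027,0],[0,0,0.0027,0],[0,0,0.0013,0],[0,0,0.0013,0],[0,0,0,0]]
  ]
}}

```text
time: 6.92
tool_pos: [0.4533, 0.2172, 0.0707]
tcp_rot: [3.073, 0.653, 0.001]
wrist_force: [-1.0, -1.8, 3.7]
width: 0.252
grip_force: 69.0
```

{"op": "creep_tool", "data": {
  "moves": [
    [[0,0,0.002,0],[0,0,0.002,0],[0,0,0.0013,0],[0,0,0,0]]
  ]
}}

```text
time: 7.42
tool_pos: [0.4533, 0.2175, 0.0666]
tcp_rot: [-3.073, -0.653, -0.002]
wrist_force: [2.3, -0.6, 1.4]
width: 0.254
grip_force: 69.2
```

In the tool's units: 0.001 m is 0.0013.

{"op": "creep_tool", "data": {
  "moves": [
    [[0,0,0.0013,0],[0,0,0.0013,0],[0,0,0.0013,0],[0,0,0,0]]
  ]
}}

```text
time: 7.92
tool_pos: [0.4515, 0.2169, 0.0622]
tcp_rot: [3.073, 0.653, -0.004]
wrist_force: [-0.1, 0.5, -5.2]
width: 0.251
grip_force: 68.7
```

{"op": "creep_tool", "data": {
  "moves": [
    [[0,0,0.0013,0],[0,0,0.0013,0],[0,0,0,0]]
  ]
}}

```text
time: 8.3
tool_pos: [0.4521, 0.2171, 0.0618]
tcp_rot: [3.073, 0.653, -0.002]
wrist_force: [-3.6, -1.9, 4.5]
width: 0.255
grip_force: 69.5
```

In the tool's units: 0.001 m is 0.0013.

{"op": "creep_tool", "data": {
  "moves": [
    [[0,0,0.0013,0],[0,0,0.0013,0],[0,0,0,0]]
  ]
}}

```text
time: 8.68
tool_pos: [0.4523, 0.2171, 0.0618]
tcp_rot: [3.073, 0.653, -0.003]
wrist_force: [-9.3, -3.9, 19.6]
width: 0.25
grip_force: 71.0
```

{"op": "creep_tool", "data": {
  "moves": [
    [[0,0,0.0013,0],[0,0,0,0],[0,0,0,0]]
  ]
}}

```text
time: 9.05
tool_pos: [0.4524, 0.2172, 0.0618]
tcp_rot: [3.073, 0.653, -0.003]
wrist_force: [-12.7, -5.0, 26.7]
width: 0.257
grip_force: 71.8
```

It stops hard at TCP z 0.0618 (0.062 expected) with 27 N. I'll unload, release and retreat straight up.

In the tool's units: -0.002 m is -0.0027, -0.001 m is -0.0013.

{"op": "creep_tool", "data": {
  "moves": [
    [[0,0,-0.0027,0],[0,0,-0.0013,0],[0,0,0,0]]
  ]
}}

```text
time: 9.43
tool_pos: [0.4527, 0.2173, 0.0618]
tcp_rot: [-3.073, -0.653, 0.001]
wrist_force: [-5.2, -1.7, 7.6]
width: 0.252
grip_force: 69.6
```

{"op": "creep_tool", "data": {
  "moves": [
    [[0,0,0,0],[0,0,0,0],[0,0,0,0],[0,0,0,0],[0,0,0,0]]
  ],
  "aperture": 1.0
}}

```text
time: 10.05
tool_pos: [0.4529, 0.2172, 0.0613]
tcp_rot: [-3.073, -0.653, -0.0]
wrist_force: [-0.4, 0.1, 0.8]
width: 0.999
grip_force: 0.0
```

{"op": "creep_tool", "data": {
  "moves": [
    [[0,0,-0.0267,0],[0,0,-0.0533,0],[0,0,-0.0667,0],[0,0,-0.0667,0],[0,0,0,0]]
  ]
}}

```text
time: 10.68
tool_pos: [0.4561, 0.2186, 0.2269]
tcp_rot: [-3.071, -0.653, -0.016]
wrist_force: [-0.2, 0.1, -0.4]
width: 1.0
grip_force: 0.0
```

Run:
```python
from h import *
import cv2
a=bot.read_camera("wrist");b=bot.read_camera("scene")
f=lambda im:cv2.resize(im[110:230,290:410],(384,384),interpolation=cv2.INTER_CUBIC)
cv2.imwrite("pics/s4.png",cv2.cvtColor(np.hstack([f(b),a[:,64:448]]),cv2.COLOR_RGB2BGR))
```

```text
(no output)
```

View pics/s4.png

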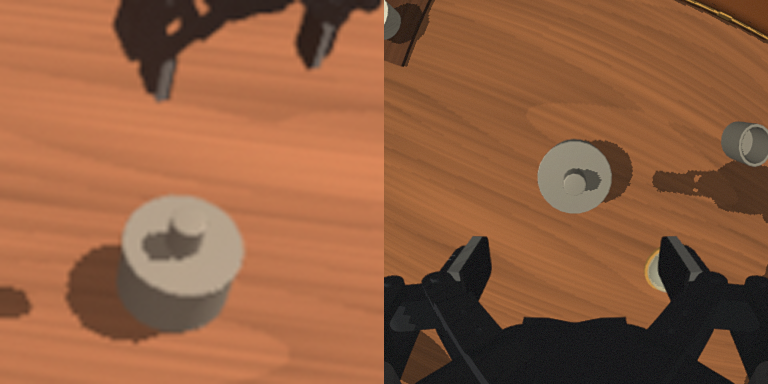

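The lid sits flush and level on the tub in both views (crop (182,245) and (574,177)), with no gap. The gripper is clear and the bystanders look undisturbed, so I'm handing it in.

```bash
python3 -c "
from workcell import bot
print(bot.finish_job())"
```

```text
the job is handed in; nothing more can be done
None
```

The lid is snapped fully home in the larger tub and released, the small tub and dome show no sign of having moved, and the job was handed in at about 11 s; no verdict came back.

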